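Load the test kiln and close it up for firing

ROBOT

A 7-joint arm with a two-finger parallel gripper is mounted at the origin on the work surface. World frame = base frame: x ahead of the robot, y to its left, z up, the work surface at z = 0. Lengths are in m, angles in rad, forces in N, time in s.
With the tool pointing down it reaches from about 0.4 to 0.85 m from the base axis. Payload 10.4 kg.
Tool frame: the origin (TCP) lies at the very end of the fingers, on their centre line; the grasp point (between the pads) lies 19 mm behind it; z points along the fingers, y is the line along which they close (so a half turn about z gives the same grasp; the last joint's range is limited). The gripper opens to 85 mm and grips with 20 to 120 N. Pads are 22 mm wide; open, the fingers measure 114 mm over their backs; the gripper's body (76 mm by 85 mm) begins 54 mm behind the grasp point. The pads swing forward as they close: fully open they stand 13 mm farther back than shut.
Start: joints at [1.325, 0.332, -0.065, 1.46, 0.022, 1.35, -0.088], TCP at [0.138, -0.61, 0.231] pointing down, gripper open.
Joint ranges: [-2.6, 2.6], [-0.5, 2.12], [-1.47, 1.34], [0.16, 2.42], [-1.27, 4.41], [0.06, 2.06], [-2.6, 2.6]. Speed limits (rad/s): [2.22, 2.22, 2.79, 2.79, 3.14, 3.14, 3.14].

INTERFACE

Orientations are given as a unit quaternion [x, y, z, w].
In Python, from rig import bot, eyes, read_state gives the robot as it stands (bot), with the cameras (eyes) and the readings as plain functions.
- The arm moves only by the shell command python3 shift.py 'ROWS' [OPENING] [FORCE]. ROWS is a JSON list of rows, 1 to 12 of them, each an object with the fields xyz (a list: dx, dy, dz in fractions of the full range, 1 being 1 m), turn_vec (a list: a rotation vector rx, ry, rz in shares of 2 pi rad (1.0 is 2 pi rad)); a field left out counts as zero; each row is the pose to reach, as a shift and turn from the pose commanded when the command began, along the tool's axes at that moment; what a row does not reach only later rows make up. A row lasts 1/10 s, in which the tool goes at most 0.05 m and 0.15 rad, less where a joint would pass 70% of its speed; a pose out of reach is approached as far as the arm can. OPENING is the opening from 0.0 (shut) to 1.0 (fully open), set as the command begins (- or left out keeps the last). The fingers move at their own pace and stop on an object; FORCE is the grip in N (left out, the last holds). Time passes only in rows, so rows that do not move let the fingers close. It prints the time, the measured TCP pose, the force, the opening and the grip force at its end. Shift and turn numbers lie between -1 and 1, and a call with a number outside is refused. Input that does not fit is refused with a message, and nothing moves.
- read_state(): the state, without advancing time (a new reading comes with each control period).
- eyes.snapshot(name): name is "side" or "top"; returns (picture, depth): 480x640x3 uint8, red, green, blue; 480x640 float32, m along the optical axis (not along the pixel's ray), 0 where there is no reading.
- eyes.get_calibration(name): a dict with "fx", "fy", "cx", "cy" (pixels), "R" (3x3) and "t" (3): a world point X has camera coordinates R X + t. Camera axes: x right, y down, z forward; pixel columns grow to the right and rows downward; lengths in m; the calibration is good to about 2 mm. A picture is of the moment at which its call begins. get_calibration takes no time and is no camera call.
- bot.close_job(): hands the job in; it is judged then, once.
The state is a dict: "t": time; "q": joint angles; "dq": joint speeds; "joint_torque": joint torques, N m; "ee_pos": TCP position; "eef_rot": TCP orientation; "wrist_force": force on the tool from outside, world axes, zero at the start; "wrist_torque": the same for the moment, N m; "width": opening from 0.0 (shut) to 1.0 (fully open); "gripper_force": force on a finger pad.
Only numpy, scipy, OpenCV 4.12 (cv2) and the standard library are available. Lean on these libraries where they do the work, as an engineer would, in place of code of your own. Each camera call takes 0.05 s, during which the arm holds its last target. There are 200 camera calls.

TASK

Load the little test kiln and close it up ready for firing: stand the fluted cup without a handle upright in the middle of the kiln's shelf, lower the open lid gently, without letting it drop, until it is fully shut, and last push the latch lever on the kiln's front down flat to lock it. Set the cup down rather than dropping it, and leave the other ware and things on the bench where they are.

Things in the scene. Friction and masses are not known exactly. Their poses are not given: they have to be found in the camera images.
- cup: The piece to fire: an unglazed off-white straight-sided cup with fine vertical flutes and no handle, open at the top, 64 mm across at the rim and over most of its height (narrowing below 20 mm height to a 42 mm foot), 70 mm tall, wall 4 mm, 0.11 to 0.22 kg, standing upright on the bench. Origin: centre of the foot's underside; z up.
- kiln: Test kiln, fixed: steel-clad brick box 200 mm deep (x) by 260 wide (y), rim 172 mm above the bench; chamber 120 (x) by 180 mm (y) in the middle, open on top. A grey control box on its -y side reaches 198 mm from the middle, 140 mm high. Origin: centre of its underside; x points from front (latch) to back (hinge), y left as one faces the front, z up. It is turned on the bench.
- shelf_mid (a point): Centre of the top surface of the flat kiln shelf (96 x 150 mm) inside the chamber, 87 mm above the bench and 85 mm below the rim; axes as the kiln's. There the cup is to stand; the shut lid clears its rim by 15 mm.
- lid (a joint): Hinge of the lid, rad: 0 fully shut on the rim, grows as it opens; starts nearly upright, about 1.45 to 1.6 (stop 1.65). The stiff hinge holds it there, but below about 1 rad the lid (1.2 kg, 200 x 260 x 42 mm) falls shut if let go; at the handle it then weighs up to about 8 N.
- lid_handle (a point): Middle of the lid's wooden handle bar: round, 12 mm thick, 100 mm free between its posts, parallel to the kiln's y, 40 mm off the lid's upper face and 165 mm from the hinge line along the lid; 254 mm above the bench when shut, about 340 mm with the lid open, then behind the lid, whose free edge reaches 35 mm beyond it. It may turn between the fingers. Axes turn with the lid.
- lid_hinge (a point): Middle of the lid's hinge line, at the back upper edge of the kiln (172 mm above the bench); the line is parallel to the kiln's y. In the kiln's x-z plane the bar lies at (-165, +82) mm from here when shut, and turns about here as the lid opens, up and to the back.
- latch (a joint): Hinge of the latch lever on the kiln's front, rad: 0 hanging straight down flat on the front (locked), grows as its free end swings out and up; starts about 1.5 to 2.0 (out level, or up to 25 degrees above). Stays where left; pushing it takes 2 to 4 N. A thin wire loop moves with it by itself and catches the lid's lug; it need not be handled.
- latch_pivot (a point): Axis of the latch lever, in the middle of the kiln's front face, 12 mm out from it and 135 mm above the bench; parallel to the kiln's y.
- latch_tab (a point): Point to push on the lever: on its outer face (the upper face when it sticks out), on its centre line, 55 mm from the pivot. The lever is a steel strip 36 mm wide and 4 mm thick; beyond this point its end, 77 mm from the pivot, flares away from the kiln by 17 mm. When locked this point is 80 mm above the bench.
- mug: Bystander: unglazed off-white mug with a handle, 78 mm across without it, 85 mm tall; origin under its centre, the handle reaches about 75 mm from there.
- bowl: Bystander: unglazed off-white open bowl, 104 mm across, 52 mm tall; origin under its centre.
- big_bowl: Bystander: large fluted bowl standing upside down, 140 mm across, 98 mm tall; origin under its centre.
- brush_jar: Bystander: white jar with brushes, 76 mm across, 210 mm tall with the brushes; origin under its centre.
- flask: Bystander: amber bottle, 66 mm across, 170 mm tall; origin under its centre.
- oil: Bystander: black bottle, 60 mm across, 150 mm tall; origin under its centre.
- sponge: Bystander: reddish block sponge, 90 x 60 x 35 mm; origin under its centre.
- lidded_cup: Bystander: blue-lidded porcelain cup on its saucer, 100 mm across, 84 mm tall; origin under its centre.

How it is judged:
On the way, in this order (a step that is already met when the one before it is completed fails the run):
1. The cup stands upright in the middle of the kiln shelf, let go (distance between cup and shelf_mid below 0.018 m and angle between cup's own z axis and vertical below 0.1 rad and contact force between the fingers and cup below 0.1 N and linear speed of cup below 0.02 m/s), for 0.2 s.
2. The lid is fully shut (value of joint lid below 0.03 rad), for 0.2 s.
3. The latch lever is down flat on the kiln's front (value of joint latch below 0.15 rad), for 0.2 s.
At the end, for the whole second after the job is handed in: The cup stands upright (within 6 degrees) and still on the kiln shelf with its foot's centre within 18 mm of the shelf's centre, the lid is shut (within 0.03 rad), and the latch lever hangs flat on the front (within 0.15 rad) (distance between cup and shelf_mid below 0.018 m and angle between cup's own z axis and vertical below 0.1 rad and value of joint lid below 0.03 rad and value of joint latch below 0.15 rad and linear speed of cup below 0.02 m/s); the robot touches nothing.
It fails at once if The lid was let drop: it came down the last 0.25 rad faster than 1.5 rad/s (value of joint lid below 0.25 rad and velocity of joint lid below -1.5 rad/s).
It fails at once if The cup was dropped: loose from the fingers, it moved faster than 0.5 m/s (a fall of some 13 mm) (linear speed of cup above 0.5 m/s and contact force between the fingers and cup below 0.1 N).
It fails at once if Other ware or things on the bench were moved more than 30 mm (distance of any of mug, bowl, big_bowl, brush_jar, flask, oil, sponge, lidded_cup from where it was at the start of the episode above 0.03 m).
It also fails if it takes over 72 s, if anything falls off the work surface, if the arm or the gripper's body presses on something with over 40 N, if the wrist force passes 120 N, or if a joint passes its speed limit or range.

## Working session

There is one attempt and no reset: what is moved stays moved. The work goes in short steps, Python scripts to look and compute and a shell command to move; the robot and the scene stay as the last step left them, time stands still between calls to the robot, and variables do not carry over. Pictures are saved under pics/ and viewed, at most 10 in all, crops included, and the job is handed in when it is done.

```bash
ls; mkdir -p pics; python3 - <<'E'
from rig import bot, eyes, read_state
import cv2,numpy as np
for n in("side","top"):
    p,d=eyes.snapshot(n); cv2.imwrite(f"pics/{n}0.png",p[:,:,::-1]); np.save(f"pics/{n}0.npy",d)
    c=eyes.get_calibration(n); print(n,c["fx"],c["cx"],c["cy"],np.round(c["R"],3).tolist(),c["t"],(d>0).mean(), "campos",-np.array(c["R"]).T@np.array(c["t"]))
s=read_state(); print(s)
E
```

```text
pics
rig.py
shift.py
side 536.555830995266 316.10781275251526 244.30684665487107 [[0.593, 0.805, 0.005], [0.722, -0.53, -0.445], [-0.356, 0.267, -0.896]] [-0.37126914 -0.30400642  1.53155369] 0.9960677083333334 campos [ 0.98434588 -0.27135693  1.23828348]
top 536.9093247550619 307.4549616318147 235.13206526593515 [[-0.008, -1.0, -0.019], [-0.98, 0.012, -0.198], [0.198, 0.017, -0.98]] [0.09160569 0.56643688 1.30605534] 0.9959928385416666 campos [0.29754077 0.06252266 1.39376587]
{'t': 0.1, 'q': array([ 1.32538382,  0.33284036, -0.06469344,  1.46082633,  0.02158927,
        1.34989383, -0.08849849]), 'dq': array([-0.00024427, -0.00212608,  0.00134948, -0.00375346, -0.00043723,
        0.00062424, -0.00144559]), 'joint_torque': array([ 1.40765180e-03, -6.26750565e+01,  4.88278968e-02, -3.92434072e+01,
        1.61591830e-02,  6.93721318e-03,  7.45608963e-05]), 'ee_pos': array([ 0.13803501, -0.60923696,  0.23059048]), 'eef_rot': array([ 9.93799897e-01,  1.11181648e-01, -9.41336282e-05, -6.29515550e-04]), 'wrist_force': array([-0.53538896, -0.45235946,  0.74503681]), 'wrist_torque': array([-0.0507395 ,  0.0256078 , -0.00740101]), 'gripper_force': 0.0, 'width': 0.9978353676674765}
```

View pics/side0.png

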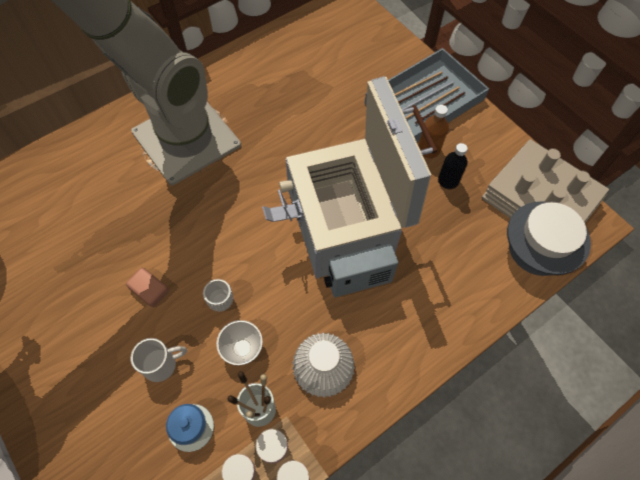

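View pics/top0.png

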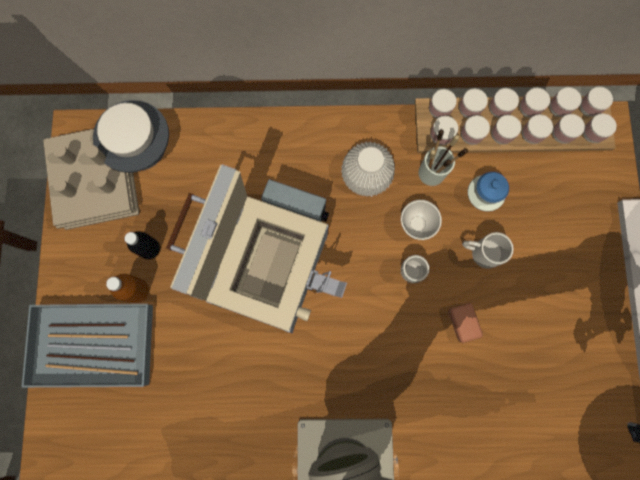

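The side view shows the cup at (218,294), the kiln at about (345,200), the open lid with its bar at (425,140), and the latch at (283,212). In the top view they are at cup (415,269), kiln opening (268,265), bar (183,222) and latch (328,283). The mug is the larger vessel with a handle.

```bash
cat > h.py <<'E'
import numpy as np,cv2
from rig import bot, eyes, read_state
from scipy.spatial.transform import Rotation as Rot
def cloud(n,d):
    c=eyes.get_calibration(n);v,u=np.mgrid[:480,:640]
    P=np.stack([(u-c["cx"])/c["fx"]*d,(v-c["cy"])/c["fy"]*d,d],-1)
    W=(P-np.array(c["t"]))@np.array(c["R"]); W[d<=0]=np.nan
    return W
E
python3 - <<'E'
from h import *
np.set_printoptions(precision=4,suppress=True)
def circ(p):
    A=np.c_[2*p[:,:2],np.ones(len(p))];x=np.linalg.lstsq(A,(p[:,:2]**2).sum(1),rcond=None)[0]
    return x[:2],np.sqrt(x[2]+x[0]**2+x[1]**2)
allK=[]
for n,cp,kp in(("side",(218,294),(350,200)),("top",(415,269),(265,265))):
    W=cloud(n,np.load(f"pics/{n}0.npy"))
    w=W[cp[1]-25:cp[1]+25,cp[0]-22:cp[0]+22].reshape(-1,3)
    r=w[(w[:,2]>.064)&(w[:,2]<.078)]
    print(n,"cup",len(r),r.mean(0),cv2.minEnclosingCircle(r[:,:2].astype(np.float32)),circ(r))
    bench=W[400:420,100:140] if n=="top" else W[330:350,30:60]
    print(" bench z",np.nanmedian(bench[...,2]))
    k=W[kp[1]-130:kp[1]+130,kp[0]-130:kp[0]+130].reshape(-1,3)
    K=k[(abs(k[:,2]-.172)<.006)]
    K=K[np.linalg.norm(K[:,:2]-np.median(K[:,:2],0),axis=1)<.2]
    R=cv2.minAreaRect(K[:,:2].astype(np.float32)); print(" rim",len(K),np.median(K[:,2]),R)
    allK.append(K)
    lid=k[k[:,2]>.3]; print(" high",len(lid),lid.min(0),lid.max(0))
    hs=[(z,len(k[(abs(k[:,2]-z)<.003)])) for z in np.arange(.08,.38,.02)]
K=np.vstack(allK);np.save("pics/K.npy",K)
print(cv2.minAreaRect(K[:,:2].astype(np.float32)))
E
```

```text
side cup 170 [ 0.483  -0.1825  0.0687] ((0.4842924177646637, -0.18257305026054382), 0.033228784799575806) (array([ 0.4834, -0.1822]), np.float64(0.02970984069993171))
 bench z -0.000995656617265351
 rim 5061 0.17145905375282736 ((0.4781181812286377, 0.1532142609357834), (0.32329925894737244, 0.26745912432670593), 70.97415161132812)
 high 4033 [0.3929 0.2147 0.3   ] [0.6533 0.3623 0.3868]
top cup 146 [ 0.4786 -0.1826  0.0689] ((0.4780436158180237, -0.18066367506980896), 0.03318334370851517) (array([ 0.478 , -0.1813]), np.float64(0.02986912192239402))
 bench z -0.0003884128396262268
 rim 5715 0.17166675228046283 ((0.4723694324493408, 0.15395106375217438), (0.32176902890205383, 0.26238584518432617), 69.50570678710938)
 high 4164 [0.3916 0.2149 0.3   ] [0.6494 0.3637 0.3885]
((0.4765237867832184, 0.15475282073020935), (0.32594966888427734, 0.2668847143650055), 69.99547576904297)
```

```bash
python3 - <<'E'
from h import *
np.set_printoptions(precision=4,suppress=True)
for n in("side","top"):
    W=cloud(n,np.load(f"pics/{n}0.npy")).reshape(-1,3)
    W=W[np.linalg.norm(W[:,:2]-[.475,.155],axis=1)<.33]
    K=W[abs(W[:,2]-.1715)<.004]
    best=None
    # yaw from minAreaRect of the rim without latch/lid: iterate crop in kiln frame
    yaw=np.radians(70);c=np.array([.475,.14])
    for it in range(6):
        kx=np.array([np.cos(yaw),np.sin(yaw)]);ky=np.array([-kx[1],kx[0]])
        x=(K[:,:2]-c)@kx;y=(K[:,:2]-c)@ky
        m=(abs(y)<.15)&(x>-.12)&(x<.085)
        # front edge: min x per y bin ; side edges : min/max y per x bin
        def edge(a,b,f,lo,hi):
            o=[]
            for s in np.arange(lo,hi,.008):
                q=b[(a>=s)&(a<s+.008)]
                if len(q)>2:o.append((s+.004,f(q)))
            o=np.array(o); p=np.polyfit(o[:,0],o[:,1],1)
            r=abs(o[:,1]-np.polyval(p,o[:,0])); o=o[r<=np.percentile(r,70)]
            return np.polyfit(o[:,0],o[:,1],1)
        fe=edge(y[m&(abs(y)>.03)],x[m&(abs(y)>.03)],np.min,-.11,.11)
        r=edge(x[m],y[m],np.min,-.08,.06);l=edge(x[m],y[m],np.max,-.08,.06)
        # chamber edges: rows through centre
        q=m&(abs(x)<.045)
        dy=(np.mean([-fe[0],r[0],l[0]])); yaw+=dy*.8
        cy=(r[1]+l[1])/2; cx=fe[1]+.1
        c=c+cx*kx+cy*ky
    print(n,"yaw",np.degrees(yaw),"c",c,"width",l[1]-r[1],[np.degrees(-fe[0]),np.degrees(r[0]),np.degrees(l[0])])
    kx=np.array([np.cos(yaw),np.sin(yaw)]);ky=np.array([-kx[1],kx[0]])
    A=np.c_[(W[:,:2]-c)@kx,(W[:,:2]-c)@ky,W[:,2]]
    R=A[(abs(A[:,2]-.1715)<.004)]
    s=R[(abs(R[:,0])<.04)]; i=np.sort(abs(s[:,1]));print(" inner y",s[s[:,1]>0][:,1].min(),s[s[:,1]<0][:,1].max())
    s=R[(abs(R[:,1])<.06)]; print(" inner x",s[s[:,0]>0][:,0].min(),s[s[:,0]<0][:,0].max(),s[:,0].min(),s[:,0].max())
    S=A[(abs(A[:,2]-.087)<.006)&(abs(A[:,0])<.06)&(abs(A[:,1])<.09)];print(" shelf",len(S),S.min(0),S.max(0))
    L=A[(A[:,0]<-.11)&(abs(A[:,1])<.03)&(A[:,2]>.1)];print(" latch",len(L),L.min(0),L.max(0))
    for a in np.arange(-.2,-.1,.01):
        t=L[(L[:,0]>=a)&(L[:,0]<a+.01)]
        if len(t):print("   x",round(a+.005,3),"z",np.median(t[:,2]),"y",t[:,1].min(),t[:,1].max(),len(t))
    H=A[(A[:,2]>.25)&(abs(A[:,1])<.14)];
    print(" lid", H.min(0),H.max(0))
    f=H[(abs(H[:,1])<.1)&(H[:,0]<.115)]; 
    B=A[(A[:,0]>.155)&(A[:,2]>.31)&(A[:,2]<.4)&(abs(A[:,1])<.06)];print(" bar",len(B),B.min(0),B.max(0),np.median(B,0))
    for z in np.arange(.2,.39,.02):
        t=A[(abs(A[:,2]-z)<.01)&(abs(A[:,1])<.1)&(A[:,0]>.06)];
        if len(t): print("   z",round(z,2),"xmin",np.percentile(t[:,0],[2,50,98]),len(t))
E
```

```text
side yaw 69.7770672771965 c [0.4856 0.1772] width 0.2614514171498379 [np.float64(-0.06322235151169621), np.float64(-0.10027395926092995), np.float64(0.16357813783810343)]
 inner y 0.08822045517867089 -0.08785115315781142
 inner x 0.058859571467797314 -0.059723488464345546 -0.13837563630832983 0.10096969937498883
 shelf 1592 [-0.0453 -0.0487  0.081 ] [0.06   0.0899 0.0928]
 latch 545 [-0.1879 -0.0259  0.1298] [-0.1101  0.0248  0.2107]
   x -0.185 z 0.16011907024517685 y -0.01976959828705204 0.019458690668752807 50
   x -0.175 z 0.15111463609652162 y -0.018583895187851546 0.020121868633029952 57
   x -0.165 z 0.14433094118424253 y -0.018215523977527598 0.01802459538340424 60
   x -0.155 z 0.14274435867437876 y -0.017968324707954123 0.01863510594352435 60
   x -0.145 z 0.14618348564433453 y -0.025877740529885722 0.02250936295219189 112
   x -0.135 z 0.14734799593264367 y -0.02551005951714036 0.02309215410740346 72
   x -0.125 z 0.13967405770108332 y -0.022689555746866194 0.021079981361938824 60
   x -0.115 z 0.1386280601193734 y -0.024798175644373414 0.02475823947347475 74
 lid [ 0.0865
[... 1477 characters left out ...]
 0.13939812986132438 y -0.023883958329196302 0.021540004670870284 72
   x -0.115 z 0.13872861153732205 y -0.022472974972263436 0.02276724559681036 78
 lid [ 0.0868 -0.1317  0.2502] [0.1775 0.131  0.3885]
 bar 404 [ 0.155  -0.0597  0.3384] [0.1775 0.06   0.3525] [0.1693 0.0017 0.3458]
   z 0.2 xmin [0.0971 0.0981 0.0992] 126
   z 0.22 xmin [0.096 0.097 0.098] 131
   z 0.24 xmin [0.0946 0.0957 0.0968] 141
   z 0.26 xmin [0.0936 0.0944 0.0954] 144
   z 0.28 xmin [0.0922 0.0932 0.0943] 157
   z 0.3 xmin [0.0909 0.092  0.093 ] 156
   z 0.32 xmin [0.0899 0.0908 0.0918] 167
   z 0.34 xmin [0.0889 0.1656 0.1764] 661
   z 0.36 xmin [0.0873 0.0889 0.1713] 320
   z 0.38 xmin [0.0882 0.109  0.1288] 2068
```

Measured kiln centre (0.484, 0.1775) at yaw 69.7°, lid 1.51 rad, latch about 1.7 rad, cup (0.481, −0.182). The sizes match those given. Next I go above the cup.

```bash
python3 shift.py '[{"xyz": [0.429, -0.341, 0]}, {"xyz": [0.429, -0.341, 0]}, {"xyz": [0.429, -0.341, 0]}, {"xyz": [0.429, -0.341, 0]}, {"xyz": [0.429, -0.341, 0]}, {"xyz": [0.429, -0.341, 0]}, {"xyz": [0.429, -0.341, 0]}, {"xyz": [0.429, -0.341, 0]}, {"xyz": [0.429, -0.341, 0]}, {"xyz": [0.429, -0.341, 0]}, {"xyz": [0.429, -0.341, 0]}, {"xyz": [0.429, -0.341, 0]}]' 1.0
python3 shift.py '[{}, {}, {}]'
```

```text
t: 1.3
ee_pos: [0.4844, -0.1754, 0.2312]
eef_rot: [0.993, 0.116, 0.001, -0.001]
wrist_force: [-0.8, -0.3, 0.6]
width: 1.0
gripper_force: 0.0
t: 1.6
ee_pos: [0.4804, -0.1836, 0.2312]
eef_rot: [0.994, 0.11, -0.0, 0.0]
wrist_force: [-0.1, 0.0, -0.2]
width: 0.999
gripper_force: 0.0
```

```bash
python3 shift.py '[{"xyz": [0, -0.001, 0.04]}, {"xyz": [0, -0.001, 0.08]}, {"xyz": [0, -0.001, 0.12]}, {"xyz": [0, -0.001, 0.15]}, {"xyz": [0, -0.001, 0.175]}, {"xyz": [0, -0.001, 0.19]}, {"xyz": [0, -0.001, 0.2]}, {"xyz": [0, -0.001, 0.2]}, {"xyz": [0, -0.001, 0.2]}]'
python3 shift.py '[{}, {}, {}, {}, {}, {}, {}, {}, {}, {}]' 0.0 30
```

```text
t: 2.5
ee_pos: [0.4815, -0.1816, 0.0322]
eef_rot: [0.994, 0.111, 0.001, 0.0]
wrist_force: [-0.6, -0.1, -0.2]
width: 1.003
gripper_force: 0.0
t: 3.5
ee_pos: [0.4818, -0.1816, 0.0325]
eef_rot: [0.994, 0.111, 0.001, 0.001]
wrist_force: [0.0, 1.1, 5.7]
width: 0.722
gripper_force: 31.8
```

Units first: turns go in shares of 2 pi rad. So -0.993 rad / 6.2832 = -0.158.

```bash
python3 shift.py '[{"xyz": [0, 0, -0.02]}, {"xyz": [0, 0, -0.06]}, {"xyz": [0, 0, -0.1]}, {"xyz": [0, 0, -0.14]}, {"xyz": [0, 0, -0.18]}, {"xyz": [0, 0, -0.22]}, {"xyz": [0, 0, -0.245]}, {"xyz": [0, 0, -0.245]}]'
python3 shift.py '[{"xyz": [0.008, -0.035, 0], "turn_vec": [0, 0, -0.0159]}, {"xyz": [0.016, -0.07, 0], "turn_vec": [0, 0, -0.0318]}, {"xyz": [0.024, -0.104, 0], "turn_vec": [0, 0, -0.0477]}, {"xyz": [0.032, -0.139, 0], "turn_vec": [0, 0, -0.0637]}, {"xyz": [0.04, -0.174, 0], "turn_vec": [0, 0, -0.0796]}, {"xyz": [0.048, -0.208, 0], "turn_vec": [0, 0, -0.0955]}, {"xyz": [0.056, -0.243, 0], "turn_vec": [0, 0, -0.1114]}, {"xyz": [0.064, -0.278, 0], "turn_vec": [0, 0, -0.1273]}, {"xyz": [0.072, -0.313, 0], "turn_vec": [0, 0, -0.1432]}, {"xyz": [0.08, -0.347, 0], "turn_vec": [0, 0, -0.158]}, {"xyz": [0.08, -0.347, 0], "turn_vec": [0, 0, -0.158]}, {"xyz": [0.08, -0.347, 0], "turn_vec": [0, 0, -0.158]}]'
python3 shift.py '[{}, {}, {}]'
python3 - <<'E'
from h import *
for n in("side","top"):
    p,d=eyes.snapshot(n); cv2.imwrite(f"pics/{n}1.png",p[:,:,::-1]); np.save(f"pics/{n}1.npy",d)
s=read_state();print(s["ee_pos"],Rot.from_quat(s["eef_rot"]).as_matrix().round(3).tolist())
E
```

```text
t: 4.3
ee_pos: [0.4824, -0.1815, 0.2804]
eef_rot: [0.994, 0.111, 0.003, 0.002]
wrist_force: [0.4, 0.8, -1.0]
width: 0.722
gripper_force: 33.9
t: 5.5
ee_pos: [0.4817, 0.1753, 0.2753]
eef_rot: [0.82, 0.572, -0.001, -0.0]
wrist_force: [0.4, -0.8, -3.0]
width: 0.727
gripper_force: 34.0
t: 5.8
ee_pos: [0.4825, 0.1739, 0.2762]
eef_rot: [0.821, 0.57, -0.0, 0.0]
wrist_force: [-0.4, -0.3, -2.5]
width: 0.723
gripper_force: 34.0
[0.48240127 0.17429305 0.27627185] [[0.349, 0.937, 0.0], [0.937, -0.349, -0.0], [-0.0, 0.0, -1.0]]
```

View pics/side1.png

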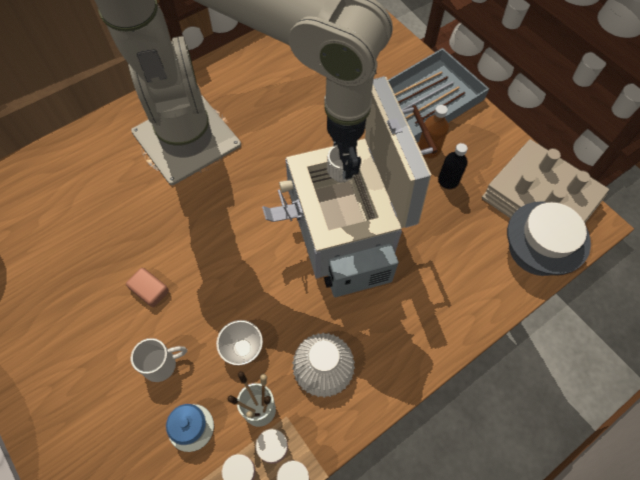

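The cup hangs over the chamber at (343,165) in the side view, and the lid is untouched at (400,150). Before lowering I check the arm's clearance to the lid and the cup's lowest point.

```bash
python3 - <<'E'
from h import *
c=np.array([.4838,.1775]);yaw=np.radians(69.74);kx=np.array([np.cos(yaw),np.sin(yaw)]);ky=np.array([-kx[1],kx[0]])
for n in("side","top"):
    W=cloud(n,np.load(f"pics/{n}1.npy")).reshape(-1,3);W0=cloud(n,np.load(f"pics/{n}0.npy")).reshape(-1,3)
    ch=np.linalg.norm(W-W0,axis=1)>.03
    A=np.c_[(W[:,:2]-c)@kx,(W[:,:2]-c)@ky,W[:,2]][ch]
    A=A[(abs(A[:,0])<.25)&(abs(A[:,1])<.2)]
    for z in np.arange(.23,.66,.03):
        t=A[abs(A[:,2]-z)<.015]
        if len(t)>3: print(n,round(z,2),"x",np.percentile(t[:,0],[1,99]).round(3),"y",np.percentile(t[:,1],[1,99]).round(3),len(t))
E
```

```text
side 0.26 x [-0.036  0.015] y [-0.034  0.027] 143
side 0.29 x [-0.038  0.011] y [-0.046  0.028] 251
side 0.32 x [-0.037  0.005] y [-0.064  0.036] 186
side 0.35 x [-0.021  0.013] y [-0.068 -0.015] 196
side 0.38 x [-0.023  0.015] y [-0.07  -0.013] 318
side 0.41 x [-0.041  0.026] y [-0.04   0.001] 265
side 0.44 x [-0.041  0.026] y [-0.039  0.004] 410
side 0.47 x [-0.046  0.034] y [-0.045  0.003] 362
side 0.5 x [-0.045  0.031] y [-0.043  0.006] 553
side 0.53 x [-0.044  0.03 ] y [-0.043  0.007] 544
side 0.56 x [-0.046  0.037] y [-0.045 -0.005] 432
side 0.59 x [-0.094  0.048] y [-0.065  0.014] 787
side 0.62 x [-0.198  0.059] y [-0.067  0.111] 1826
side 0.65 x [-0.211  0.052] y [-0.061  0.116] 4450
top 0.62 x [-0.035  0.051] y [-0.051 -0.001] 14
top 0.65 x [-0.174  0.051] y [-0.053  0.153] 2747
```

```bash
python3 shift.py '[{"xyz": [0, 0, 0.02]}, {"xyz": [0, 0, 0.05]}, {"xyz": [0, 0, 0.08]}, {"xyz": [0, 0, 0.11]}, {"xyz": [0, 0, 0.13]}, {"xyz": [0, 0, 0.145]}, {"xyz": [0, 0, 0.15]}, {"xyz": [0, 0, 0.152]}, {"xyz": [0, 0, 0.152]}]'
python3 shift.py '[{"xyz": [0, 0, 0.001]}, {"xyz": [0, 0, 0.002]}, {"xyz": [0, 0, 0.003]}, {"xyz": [0, 0, 0.003]}]'
```

```text
t: 6.8
ee_pos: [0.4828, 0.175, 0.125]
eef_rot: [0.821, 0.571, 0.0, 0.0]
wrist_force: [0.2, 0.4, -1.3]
width: 0.72
gripper_force: 34.0
t: 7.2
ee_pos: [0.4823, 0.1748, 0.1213]
eef_rot: [0.821, 0.571, 0.0, 0.0]
wrist_force: [0.6, 0.0, -2.6]
width: 0.723
gripper_force: 34.0
```

```bash
python3 shift.py '[{"xyz": [0, 0, 0.001]}, {"xyz": [0, 0, 0.001]}, {"xyz": [0, 0, 0.001]}]'
python3 shift.py '[{"xyz": [0, 0, 0.001]}, {"xyz": [0, 0, 0.001]}, {"xyz": [0, 0, 0.001]}]'
```

```text
t: 7.5
ee_pos: [0.4823, 0.1749, 0.1203]
eef_rot: [0.821, 0.571, -0.0, 0.0]
wrist_force: [0.2, 0.7, -1.9]
width: 0.723
gripper_force: 34.0
t: 7.8
ee_pos: [0.4825, 0.175, 0.1196]
eef_rot: [0.821, 0.571, 0.0, 0.0]
wrist_force: [-0.9, -0.7, 2.8]
width: 0.722
gripper_force: 34.3
```

Contact with the shelf is felt (+2.8 N), so I release.

```bash
python3 shift.py '[{}, {}, {}, {}, {}, {}, {}]' 1.0
python3 shift.py '[{"xyz": [0, 0, -0.02]}, {"xyz": [0, 0, -0.05]}, {"xyz": [0, 0, -0.09]}, {"xyz": [0, 0, -0.13]}, {"xyz": [0, 0, -0.17]}, {"xyz": [0, 0, -0.21]}, {"xyz": [0, 0, -0.25]}, {"xyz": [0, 0, -0.29]}, {"xyz": [0, 0, -0.3]}, {"xyz": [0, 0, -0.3]}, {"xyz": [0, 0, -0.3]}]'
python3 - <<'E'
from h import *
c=np.array([.4838,.1775])
for n in("side","top"):
    p,d=eyes.snapshot(n); cv2.imwrite(f"pics/{n}2.png",p[:,:,::-1]); np.save(f"pics/{n}2.npy",d)
    W=cloud(n,d).reshape(-1,3);r=W[(np.linalg.norm(W[:,:2]-c,axis=1)<.05)&(abs(W[:,2]-.156)<.006)]
    if len(r)>9: print(n,len(r),r[:,2].max(),cv2.minEnclosingCircle(r[:,:2].astype(np.float32)))
s=read_state();print(s["ee_pos"],Rot.from_quat(s["eef_rot"]).as_matrix().round(3).tolist())
E
```

```text
t: 8.5
ee_pos: [0.4823, 0.1749, 0.1193]
eef_rot: [0.821, 0.571, -0.0, 0.0]
wrist_force: [0.5, 0.3, 0.0]
width: 1.002
gripper_force: 0.0
t: 9.6
ee_pos: [0.4821, 0.1748, 0.418]
eef_rot: [0.821, 0.571, -0.001, -0.0]
wrist_force: [0.6, -0.1, 0.2]
width: 0.998
gripper_force: 0.0
side 183 0.16045199867321314 ((0.48414212465286255, 0.17347653210163116), 0.034262191504240036)
[0.48193112 0.1745936  0.41772667] [[0.348, 0.938, -0.002], [0.938, -0.348, -0.001], [-0.002, -0.002, -1.0]]
```

View pics/side2.png

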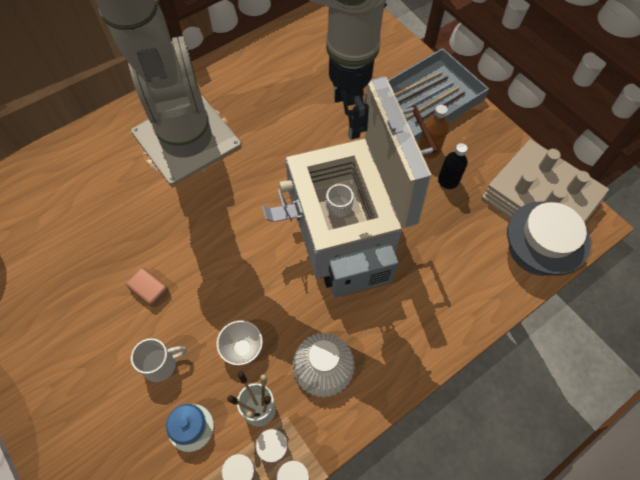

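The cup stands in the middle of the shelf, at (340,200) in the side view. It measures (0.484, 0.1735) with the rim at 0.157–0.160. Next I move over the lid to above the bar with the fingers turned across it.

Converted, -1.571 rad / 6.2832 = -0.25.

```bash
python3 shift.py '[{"xyz": [0, 0, -0.025], "turn_vec": [0, 0, -0.0239]}, {"xyz": [0.02, 0, -0.025], "turn_vec": [0, 0, -0.0477]}, {"xyz": [0.04, 0, -0.025], "turn_vec": [0, 0, -0.0716]}, {"xyz": [0.06, 0, -0.025], "turn_vec": [0, 0, -0.0955]}, {"xyz": [0.08, 0, -0.025], "turn_vec": [0, 0, -0.1194]}, {"xyz": [0.1, 0, -0.025], "turn_vec": [0, 0, -0.1432]}, {"xyz": [0.12, 0, -0.025], "turn_vec": [0, 0, -0.1671]}, {"xyz": [0.14, 0, -0.025], "turn_vec": [0, 0, -0.191]}, {"xyz": [0.16, 0, -0.025], "turn_vec": [0, 0, -0.2149]}, {"xyz": [0.174, 0.001, -0.025], "turn_vec": [0, 0, -0.2387]}, {"xyz": [0.174, 0.001, -0.025], "turn_vec": [0, 0, -0.25]}, {"xyz": [0.174, 0.001, -0.025], "turn_vec": [0, 0, -0.25]}]' 0.4
python3 shift.py '[{}, {}, {}]'
python3 - <<'E'
from h import *
c=np.array([.4838,.1775]);yaw=np.radians(69.74);kx=np.array([np.cos(yaw),np.sin(yaw)]);ky=np.array([-kx[1],kx[0]])
s=read_state();e=s["ee_pos"];print("k",(e[:2]-c)@kx,(e[:2]-c)@ky,e[2],s["width"],Rot.from_quat(s["eef_rot"]).as_matrix().round(3).tolist(),s["q"].round(2))
E
```

```text
t: 10.9
ee_pos: [0.5435, 0.3382, 0.4427]
eef_rot: [0.175, 0.985, -0.001, -0.001]
wrist_force: [0.2, 0.9, 0.2]
width: 0.398
gripper_force: 0.0
t: 11.2
ee_pos: [0.5438, 0.3373, 0.4444]
eef_rot: [0.177, 0.984, -0.0, 0.0]
wrist_force: [0.3, 0.1, 0.2]
width: 0.401
gripper_force: 0.0
k 0.17067489371969144 -0.0009223179001573989 0.4443969704086449 0.40140302355632806 [[-0.937, 0.349, 0.001], [0.349, 0.937, -0.0], [-0.001, -0.0, -1.0]] [-0.04  0.54 -1.09  0.93  0.5   1.89  0.33]
```

```bash
python3 shift.py '[{"xyz": [0, 0.001, 0.03]}, {"xyz": [0, 0.001, 0.05]}, {"xyz": [0, 0.001, 0.07]}, {"xyz": [0, 0.001, 0.085]}, {"xyz": [0, 0.001, 0.1]}, {"xyz": [0, 0.001, 0.11]}, {"xyz": [0, 0.001, 0.12]}, {"xyz": [0, 0.001, 0.12]}]'
python3 - <<'E'
from h import *
p,d=eyes.snapshot("side");p2,_=eyes.snapshot("top"); im=np.hstack([cv2.resize(p[60:240,300:480],(400,400)),cv2.resize(p2[150:330,100:280],(400,400))]);cv2.imwrite("pics/bar3.png",im[:,:,::-1])
E
```

```text
t: 12.0
ee_pos: [0.5451, 0.3406, 0.3289]
eef_rot: [0.177, 0.984, 0.004, 0.003]
wrist_force: [4.0, 4.9, 21.6]
width: 0.404
gripper_force: 11.0
```

View pics/bar3.png

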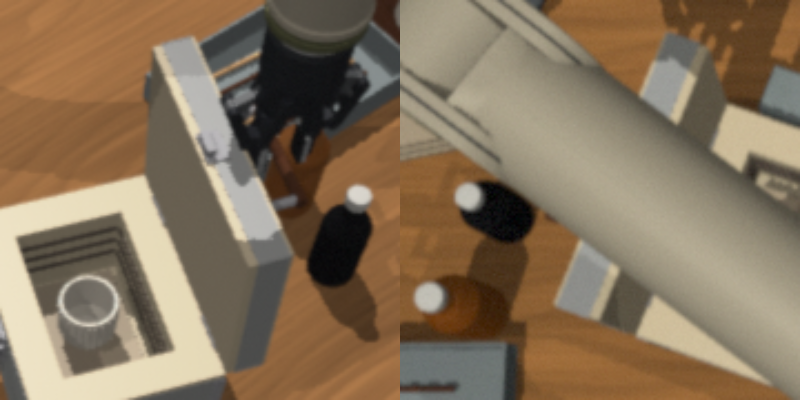

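Near full depth the gripper's knuckle touches the lid's upper edge: +21.6 N, at about (230,100) in the left crop. I back off, tilt the tool so it comes from behind, and narrow the opening.

Converted, 0.4 rad / 6.2832 = 0.0637.

```bash
python3 shift.py '[{"xyz": [0, 0, -0.03]}, {"xyz": [0, 0.01, -0.06], "turn_vec": [0.0159, 0, 0]}, {"xyz": [0, 0.027, -0.083], "turn_vec": [0.0318, 0, 0]}, {"xyz": [0, 0.027, -0.083], "turn_vec": [0.0477, 0, 0]}, {"xyz": [0, 0.027, -0.083], "turn_vec": [0.0637, 0, 0]}, {"xyz": [0, 0.027, -0.083], "turn_vec": [0.0637, 0, 0]}, {"xyz": [0, 0.027, -0.083], "turn_vec": [0.0637, 0, 0]}, {"xyz": [0, 0.027, -0.083], "turn_vec": [0.0637, 0, 0]}, {"xyz": [0, 0.027, -0.083], "turn_vec": [0.0637, 0, 0]}]' 0.3
cat > k.py <<'E'
from h import *
c=np.array([.4838,.1775]);yaw=np.radians(69.74);kx=np.array([np.cos(yaw),np.sin(yaw)]);ky=np.array([-kx[1],kx[0]])
s=read_state();e=s["ee_pos"];R=Rot.from_quat(s["eef_rot"]).as_matrix()
K=np.c_[np.r_[kx,0],np.r_[ky,0],[0,0,1]].T
print("k",np.r_[(e[:2]-c)@kx,(e[:2]-c)@ky,e[2]].round(4),"R in kiln",(K@R).round(3).tolist(),"q",s["q"].round(2),"F",(K@s["wrist_force"]).round(1),"w",round(s["width"],3))
E
python3 k.py
```

```text
t: 13.0
ee_pos: [0.555, 0.3476, 0.3518]
eef_rot: [0.173, 0.965, -0.19, -0.054]
wrist_force: [0.8, -0.1, -1.6]
width: 0.298
gripper_force: 0.0
k [ 0.1842 -0.0079  0.3518] R in kiln [[0.01, 0.922, -0.386], [0.999, 0.006, 0.039], [0.038, -0.386, -0.922]] q [-0.82  0.69  0.26  0.77  0.03  2.04  0.63] F [ 0.2 -0.7 -1.6] w 0.298
```

Converted, -0.12 rad / 6.2832 = -0.0191.

```bash
python3 shift.py '[{"turn_vec": [-0.008, 0, 0]}, {"turn_vec": [-0.0191, 0, 0]}, {"turn_vec": [-0.0191, 0, 0]}, {"turn_vec": [-0.0191, 0, 0]}]'; python3 k.py
```

```text
t: 13.4
ee_pos: [0.5547, 0.3477, 0.3535]
eef_rot: [0.176, 0.975, -0.131, -0.043]
wrist_force: [0.1, 1.2, -0.7]
width: 0.301
gripper_force: 0.0
k [ 0.1842 -0.0076  0.3535] R in kiln [[0.009, 0.962, -0.271], [0.999, 0.002, 0.039], [0.038, -0.272, -0.962]] q [-0.8   0.59  0.24  0.89 -0.    1.92  0.62] F [ 1.1  0.3 -0.7] w 0.301
```

```bash
python3 shift.py '[{"xyz": [0.004, -0.005, -0.007]}, {"xyz": [0.007, -0.009, -0.007]}, {"xyz": [0.007, -0.009, -0.007]}, {"xyz": [0.007, -0.009, 0.005]}, {"xyz": [0.007, -0.009, 0.015]}, {"xyz": [0.007, -0.009, 0.015]}]'; python3 k.py; python3 shift.py '[{"xyz": [0, 0, 0.007]}, {"xyz": [0, 0, 0.014]}, {"xyz": [0, 0, 0.018]}, {"xyz": [0, 0, 0.018]}]'; python3 k.py
```

```text
t: 14.0
ee_pos: [0.5431, 0.3382, 0.3399]
eef_rot: [0.176, 0.975, -0.132, -0.044]
wrist_force: [-0.2, -0.8, 0.0]
width: 0.301
gripper_force: 0.0
k [0.1713 0.     0.3399] R in kiln [[0.009, 0.962, -0.273], [0.999, 0.002, 0.04], [0.039, -0.273, -0.961]] q [-0.81  0.55  0.23  0.98  0.    1.88  0.62] F [-0.8 -0.1  0. ] w 0.301
t: 14.4
ee_pos: [0.541, 0.334, 0.3233]
eef_rot: [0.176, 0.975, -0.132, -0.044]
wrist_force: [-0.8, 0.1, -0.5]
width: 0.303
gripper_force: 0.0
k [0.1666 0.0005 0.3233] R in kiln [[0.009, 0.962, -0.272], [0.999, 0.002, 0.04], [0.039, -0.272, -0.962]] q [-0.82  0.54  0.23  1.03  0.01  1.83  0.61] F [-0.2  0.8 -0.5] w 0.303
```

No contact this time and on target. I close on the bar.

```bash
python3 shift.py '[{}, {}, {}, {}, {}, {}, {}]' 0.0 40; python3 k.py
```

```text
t: 15.1
ee_pos: [0.5412, 0.3345, 0.3241]
eef_rot: [0.176, 0.975, -0.131, -0.043]
wrist_force: [1.4, 3.0, 3.1]
width: 0.126
gripper_force: 39.3
k [0.1671 0.0005 0.3241] R in kiln [[0.009, 0.963, -0.27], [0.999, 0.002, 0.039], [0.038, -0.27, -0.962]] q [-0.82  0.54  0.23  1.03  0.01  1.83  0.61] F [ 3.3 -0.3  3.1] w 0.126
```

The bar is gripped (width 0.126 is about 11 mm). I work out the arc in the tool's axes.

```bash
cat > arc.py <<'E'
from k import *
import sys
b=lambda t:np.array([-.165*np.cos(t)+.082*np.sin(t),0,.165*np.sin(t)+.082*np.cos(t)])
KR=K@R
g=np.r_[(e[:2]-c)@kx,(e[:2]-c)@ky,e[2]]-.019*KR[:,2]
th0=np.arctan2(.082,.165)  # bar angle when shut
now=np.arctan2(g[2]-.172,-(g[0]-.1))-th0
print("lid now",now,"radius",np.hypot(g[2]-.172,g[0]-.1))
for t in eval(sys.argv[1]): print(round(t,2),(KR.T@(b(t)-b(now))).round(3))
E
python3 arc.py 'np.arange(1.4,-0.01,-.1)'
```

```text
k [0.1671 0.0005 0.3241] R in kiln [[0.009, 0.963, -0.27], [0.999, 0.002, 0.039], [0.038, -0.27, -0.962]] q [-0.82  0.54  0.23  1.03  0.01  1.83  0.61] F [ 3.3 -0.3  3.1] w 0.126
lid now 1.5107426131772261 radius 0.18507002695702027
1.4 [ 0.    -0.02  -0.001]
1.3 [ 0.    -0.039 -0.001]
1.2 [ 0.    -0.057  0.002]
1.1 [-0.    -0.075  0.006]
1.0 [-0.    -0.092  0.012]
0.9 [-0.001 -0.109  0.02 ]
0.8 [-0.001 -0.125  0.029]
0.7 [-0.001 -0.14   0.04 ]
0.6 [-0.002 -0.153  0.052]
0.5 [-0.002 -0.166  0.066]
0.4 [-0.003 -0.177  0.081]
0.3 [-0.003 -0.186  0.096]
0.2 [-0.004 -0.194  0.113]
0.1 [-0.005 -0.2    0.13 ]
-0.0 [-0.005 -0.204  0.148]
```

```bash
python3 shift.py '[{"xyz": [0, -0.01, -0.0005]}, {"xyz": [0, -0.02, -0.001]}, {"xyz": [0, -0.03, -0.001]}, {"xyz": [0, -0.039, -0.001]}, {"xyz": [0, -0.048, 0]}, {"xyz": [0, -0.057, 0.002]}, {"xyz": [0, -0.066, 0.004]}, {"xyz": [0, -0.075, 0.006]}, {"xyz": [0, -0.084, 0.009]}, {"xyz": [0, -0.092, 0.012]}]'; python3 arc.py 'np.arange(.9,-.01,-.1)'
```

```text
t: 16.1
ee_pos: [0.5089, 0.247, 0.3369]
eef_rot: [0.176, 0.975, -0.132, -0.043]
wrist_force: [1.6, 1.0, 1.0]
width: 0.122
gripper_force: 42.2
k [0.0739 0.0005 0.3369] R in kiln [[0.009, 0.962, -0.271], [0.999, 0.001, 0.039], [0.038, -0.272, -0.962]] q [-0.79  0.35  0.25  1.26  0.06  1.78  0.67] F [ 1.5 -1.1  1. ] w 0.122
lid now 0.9958092625842452 radius 0.18438770113307992
0.9 [-0.    -0.016  0.007]
0.8 [-0.001 -0.032  0.017]
0.7 [-0.001 -0.047  0.028]
0.6 [-0.002 -0.06   0.04 ]
0.5 [-0.002 -0.073  0.054]
0.4 [-0.003 -0.084  0.069]
0.3 [-0.003 -0.093  0.084]
0.2 [-0.004 -0.101  0.101]
0.1 [-0.005 -0.107  0.118]
0.0 [-0.005 -0.111  0.136]
```

```bash
python3 shift.py '[{"xyz": [0, -0.008, 0.003]}, {"xyz": [0, -0.016, 0.007]}, {"xyz": [0, -0.024, 0.012]}, {"xyz": [-0.001, -0.032, 0.017]}, {"xyz": [-0.001, -0.04, 0.022]}, {"xyz": [-0.001, -0.047, 0.028]}, {"xyz": [-0.002, -0.054, 0.034]}, {"xyz": [-0.002, -0.06, 0.04]}, {"xyz": [-0.002, -0.067, 0.047]}, {"xyz": [-0.002, -0.073, 0.054]}, {"xyz": [-0.003, -0.079, 0.061]}, {"xyz": [-0.003, -0.084, 0.069]}]'; python3 arc.py 'np.arange(.35,-.06,-.05)'
```

```text
t: 17.3
ee_pos: [0.4744, 0.1538, 0.293]
eef_rot: [0.176, 0.975, -0.132, -0.044]
wrist_force: [-4.9, -4.5, 1.4]
width: 0.126
gripper_force: 42.7
k [-0.0255  0.0006  0.293 ] R in kiln [[0.009, 0.962, -0.272], [0.999, 0.002, 0.04], [0.039, -0.272, -0.962]] q [-0.74  0.19  0.27  1.55  0.11  1.64  0.74] F [-5.9  3.   1.4] w 0.126
lid now 0.3972165030354547 radius 0.18406155987930684
0.35 [-0.    -0.005  0.007]
0.3 [-0.001 -0.009  0.015]
0.25 [-0.001 -0.013  0.024]
0.2 [-0.001 -0.017  0.032]
0.15 [-0.002 -0.02   0.041]
0.1 [-0.002 -0.023  0.049]
0.05 [-0.002 -0.025  0.058]
0.0 [-0.003 -0.027  0.067]
-0.05 [-0.003 -0.029  0.076]
```

```bash
python3 shift.py '[{"xyz": [0, -0.005, 0.007]}, {"xyz": [-0.001, -0.009, 0.015]}, {"xyz": [-0.001, -0.013, 0.024]}, {"xyz": [-0.001, -0.017, 0.032]}, {"xyz": [-0.002, -0.02, 0.041]}, {"xyz": [-0.002, -0.022, 0.046]}, {"xyz": [-0.002, -0.023, 0.051]}, {"xyz": [-0.002, -0.025, 0.056]}, {"xyz": [-0.002, -0.026, 0.06]}, {"xyz": [-0.002, -0.026, 0.063]}, {"xyz": [-0.003, -0.027, 0.066]}, {"xyz": [-0.003, -0.027, 0.068]}]'; python3 arc.py '[0,-.02]'
```

```text
t: 18.5
ee_pos: [0.4589, 0.1114, 0.2347]
eef_rot: [0.176, 0.974, -0.132, -0.045]
wrist_force: [-8.4, -8.1, 1.6]
width: 0.126
gripper_force: 43.3
k [-0.0706  0.0004  0.2347] R in kiln [[0.01, 0.962, -0.274], [0.999, 0.001, 0.041], [0.04, -0.274, -0.961]] q [-0.71  0.15  0.29  1.71  0.13  1.51  0.77] F [-10.5   5.    1.6] w 0.126
lid now -0.006244087702133694 radius 0.18415570241390183
0 [ 0.     0.    -0.001]
-0.02 [-0.    -0.     0.002]
```

```bash
python3 shift.py '[{"xyz": [0, 0, 0.002]}, {"xyz": [0, 0, 0.003]}, {"xyz": [0, 0, 0.003]}]'; python3 arc.py '[0]'
python3 - <<'E'
from h import *
c=np.array([.4838,.1775]);yaw=np.radians(69.74);kx=np.array([np.cos(yaw),np.sin(yaw)]);ky=np.array([-kx[1],kx[0]])
p,d=eyes.snapshot("side");cv2.imwrite("pics/side4.png",p[:,:,::-1])
W=cloud("side",d).reshape(-1,3);A=np.c_[(W[:,:2]-c)@kx,(W[:,:2]-c)@ky,W[:,2]]
for x in np.arange(-.09,.1,.03):
    t=A[(abs(A[:,0]-x)<.015)&(A[:,1]>-.12)&(A[:,1]<-.08)&(A[:,2]>.16)];print(round(x,2),len(t),np.median(t[:,2]).round(4))
E
```

```text
t: 18.8
ee_pos: [0.459, 0.1113, 0.2343]
eef_rot: [0.176, 0.975, -0.132, -0.044]
wrist_force: [-11.8, -6.4, 20.5]
width: 0.123
gripper_force: 45.2
k [-0.0707  0.0003  0.2343] R in kiln [[0.01, 0.962, -0.272], [0.999, 0.001, 0.04], [0.039, -0.272, -0.962]] q [-0.71  0.15  0.28  1.72  0.13  1.51  0.77] F [-10.1   8.9  20.5] w 0.123
lid now -0.008540222296984867 radius 0.18410643528156595
0 [ 0.     0.    -0.002]
-0.09 245 0.2126
-0.06 221 0.2133
-0.03 222 0.2139
0.0 215 0.2135
0.03 257 0.2141
0.06 225 0.2148
0.09 199 0.2151
```

View pics/side4.png

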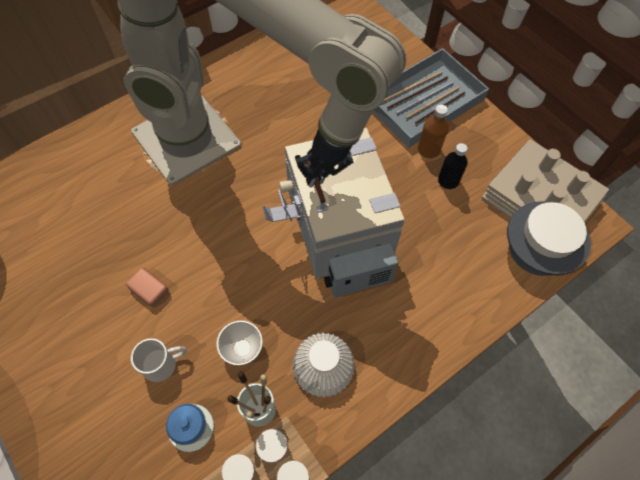

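The lid is shut: its top is level at 0.213–0.215 and it presses back with 20 N. The lever still sticks out at (283,212). I release the bar, retract, and work out the pose for pushing the latch.

```bash
python3 shift.py '[{"xyz": [0, 0, -0.003]}, {"xyz": [0, 0, -0.003]}, {"xyz": [0, 0, -0.003]}, {"xyz": [0, 0, -0.003]}]' 0.5; python3 shift.py '[{"xyz": [0, 0, -0.02]}, {"xyz": [0, 0, -0.05]}, {"xyz": [0, 0, -0.09]}, {"xyz": [0, 0, -0.13]}, {"xyz": [0, 0, -0.13]}, {"xyz": [0, 0, -0.13]}]'
cat > lat.py <<'E'
from k import *
import sys
KR=K@R; now=np.r_[(e[:2]-c)@kx,(e[:2]-c)@ky,e[2]]
def tgt(ph): # tool z=(sin,-cos) in kiln xz, y = -ky
    z=np.array([np.sin(ph),0,-np.cos(ph)]);y=np.array([0,-1.,0]);return np.c_[np.cross(y,z),y,z]
def P(th,back): # TCP: tab face point pulled back along the face normal
    l=np.array([-np.sin(th),0,-np.cos(th)]);n=np.array([-np.cos(th),0,np.sin(th)])
    return np.array([-.112,0,.135])+.055*l+(.003+back)*n
def show(p,ph): print(np.round(p,3),"rot",Rot.from_matrix(KR.T@tgt(ph)).as_rotvec().round(3),"d",(KR.T@(p-now)).round(4))
E
python3 - <<'E'
from lat import *
for ph in(0,.6): show(np.array([-.2,0,.28]),ph)
E
```

```text
t: 19.25
ee_pos: [0.4601, 0.113, 0.2351]
eef_rot: [0.176, 0.975, -0.131, -0.043]
wrist_force: [0.0, -0.4, 0.6]
width: 0.499
gripper_force: 0.0
t: 19.85
ee_pos: [0.4773, 0.1444, 0.3605]
eef_rot: [0.176, 0.975, -0.131, -0.043]
wrist_force: [-0.7, 0.2, -0.7]
width: 0.504
gripper_force: 0.0
k [-0.0333 -0.0054  0.3605] R in kiln [[0.008, 0.963, -0.27], [0.999, 0.002, 0.038], [0.037, -0.27, -0.962]] q [-0.73  0.17  0.28  1.43  0.12  1.77  0.78] F [-0.1  0.7 -0.7] w 0.504
[-0.2   0.    0.28] rot [-0.245  0.185  1.557] d [ 0.001  -0.1387  0.1227]
[-0.2   0.    0.28] rot [-0.709  0.652  1.446] d [ 0.001  -0.1387  0.1227]
```

Units first: turns go in shares of 2 pi rad. So 1.446 rad / 6.2832 = 0.2301.

```bash
python3 shift.py '[{"xyz": [0, -0.02, 0], "turn_vec": [-0.0094, 0.0086, 0.0191]}, {"xyz": [0, -0.04, 0], "turn_vec": [-0.0188, 0.0173, 0.0384]}, {"xyz": [0, -0.06, 0.01], "turn_vec": [-0.0282, 0.0259, 0.0575]}, {"xyz": [0, -0.08, 0.02], "turn_vec": [-0.0376, 0.0345, 0.0767]}, {"xyz": [0, -0.1, 0.04], "turn_vec": [-0.047, 0.0433, 0.0958]}, {"xyz": [0, -0.12, 0.06], "turn_vec": [-0.0563, 0.0519, 0.1151]}, {"xyz": [0, -0.139, 0.08], "turn_vec": [-0.0659, 0.0605, 0.1342]}, {"xyz": [0, -0.139, 0.1], "turn_vec": [-0.0753, 0.0692, 0.1534]}, {"xyz": [0, -0.139, 0.123], "turn_vec": [-0.0847, 0.0778, 0.1725]}, {"xyz": [0, -0.139, 0.123], "turn_vec": [-0.0941, 0.0864, 0.1918]}, {"xyz": [0, -0.139, 0.123], "turn_vec": [-0.1035, 0.0952, 0.2109]}, {"xyz": [0, -0.139, 0.123], "turn_vec": [-0.1128, 0.1038, 0.2301]}]' 0.0 30
python3 shift.py '[{}, {}, {}]'; python3 - <<'E'
from lat import *
show(P(1.75,.03),.6)
E
```

```text
t: 21.05
ee_pos: [0.4141, -0.0113, 0.2782]
eef_rot: [0.786, 0.543, 0.242, -0.17]
wrist_force: [-0.3, -0.2, 0.8]
width: 0.002
gripper_force: 0.0
t: 21.35
ee_pos: [0.4149, -0.0107, 0.2795]
eef_rot: [0.783, 0.548, 0.241, -0.169]
wrist_force: [-0.4, -0.1, -0.4]
width: -0.001
gripper_force: 0.0
k [-0.2004 -0.0006  0.2795] R in kiln [[0.827, 0.004, 0.562], [0.003, -1.0, 0.002], [0.562, -0.0, -0.827]] q [-0.31 -0.26  0.61  2.05 -0.46  1.3   0.06] F [-0.3  0.4 -0.4] w -0.001
[-0.16   0.     0.177] rot [-0.002  0.003  0.003] d [-0.0243 -0.0004  0.1072]
```

```bash
python3 - <<'E'
from lat import *
f=lambda t,m=0:P(t,.011*abs(np.sin(t-.97))+m)
show(f(1.75,.03),.6);show(f(1.75,.01),.6)
for t in (1.7,1.5,1.3,1.1,.9,.7,.5,.3,.15,0,-.06):print(t,end=" ");show(f(t),.6)
p,_=eyes.snapshot("side");cv2.imwrite("pics/lat5.png",cv2.resize(p[120:300,200:380],(600,600))[:,:,::-1])
E
```

```text
k [-0.2004 -0.0006  0.2795] R in kiln [[0.827, 0.004, 0.562], [0.003, -1.0, 0.002], [0.562, -0.0, -0.827]] q [-0.31 -0.26  0.61  2.05 -0.46  1.3   0.06] F [-0.3  0.4 -0.4] w -0.001
[-0.159  0.     0.185] rot [-0.002  0.003  0.003] d [-0.0189 -0.0004  0.1016]
[-0.162  0.     0.165] rot [-0.002  0.003  0.003] d [-0.0329 -0.0004  0.1159]
1.7 [-0.165  0.     0.152] rot [-0.002  0.003  0.003] d [-0.0424 -0.0004  0.125 ]
1.5 [-0.167  0.     0.14 ] rot [-0.002  0.003  0.003] d [-0.0514 -0.0004  0.1342]
1.3 [-0.167  0.     0.127] rot [-0.002  0.003  0.003] d [-0.0582 -0.0004  0.1454]
1.1 [-0.163  0.     0.114] rot [-0.002  0.003  0.003] d [-0.0622 -0.0004  0.1579]
0.9 [-0.157  0.     0.104] rot [-0.002  0.003  0.003] d [-0.0633 -0.0003  0.1695]
0.7 [-0.152  0.     0.097] rot [-0.002  0.003  0.003] d [-0.0627 -0.0003  0.1784]
0.5 [-0.145  0.     0.091] rot [-0.002  0.003  0.003] d [-0.0608 -0.0003  0.1872]
0.3 [-0.138  0.     0.085] rot [-0.002  0.003  0.003] d [-0.0573 -0.0003  0.1959]
0.15 [-0.131  0.     0.082] rot [-0.002  0.003  0.003] d [-5.370e-02 -2.000e-04  2.021e-01]
0 [-0.124  0.     0.08 ] rot [-0.002  0.003  0.003] d [-4.910e-02 -2.000e-04  2.079e-01]
-0.06 [-0.121  0.     0.079] rot [-0.002  0.003  0.003] d [-4.700e-02 -2.000e-04  2.101e-01]
```

View pics/lat5.png

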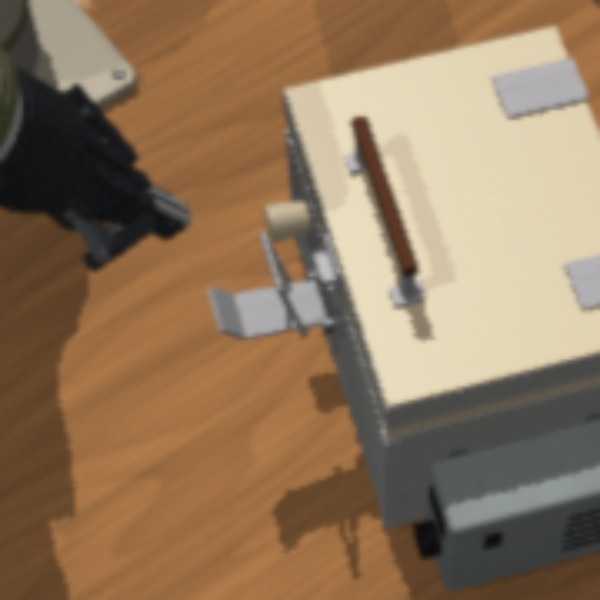

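The lever sticks out with its flared end at (225,312). The loop stands over its inner part at (285,285), and the lid is shut. I press along the arc.

```bash
python3 shift.py '[{"xyz": [-0.02, 0, 0.04]}, {"xyz": [-0.035, 0, 0.08]}, {"xyz": [-0.04, 0, 0.11]}, {"xyz": [-0.042, 0, 0.122]}, {"xyz": [-0.047, 0, 0.13]}, {"xyz": [-0.051, 0, 0.134]}, {"xyz": [-0.055, 0, 0.14]}, {"xyz": [-0.058, 0, 0.145]}, {"xyz": [-0.06, 0, 0.152]}, {"xyz": [-0.062, 0, 0.158]}, {"xyz": [-0.063, 0, 0.169]}, {"xyz": [-0.063, 0, 0.169]}]'; python3 k.py
python3 shift.py '[{"xyz": [0.001, 0, 0.009]}, {"xyz": [0.002, 0, 0.018]}, {"xyz": [0.006, 0, 0.026]}, {"xyz": [0.009, 0, 0.033]}, {"xyz": [0.014, 0, 0.039]}, {"xyz": [0.016, 0, 0.041]}, {"xyz": [0.016, 0, 0.041]}]'; python3 k.py
```

```text
t: 22.6
ee_pos: [0.4292, 0.0297, 0.1035]
eef_rot: [0.784, 0.546, 0.241, -0.169]
wrist_force: [-0.0, -0.1, -0.0]
width: 0.001
gripper_force: 0.0
k [-1.575e-01  1.000e-04  1.035e-01] R in kiln [[0.827, 0.0, 0.563], [-0.001, -1.0, 0.002], [0.563, -0.002, -0.827]] q [-0.38  0.02  0.68  2.27 -0.76  0.98  0.42] F [-0.1 -0.  -0. ] w 0.001
t: 23.3
ee_pos: [0.4419, 0.0619, 0.0791]
eef_rot: [0.785, 0.546, 0.241, -0.168]
wrist_force: [-7.2, -14.0, 5.0]
width: -0.003
gripper_force: 7.5
k [-0.1229 -0.0007  0.0791] R in kiln [[0.827, -0.002, 0.562], [-0.002, -1.0, -0.0], [0.562, -0.001, -0.827]] q [-0.42  0.08  0.64  2.28 -0.86  0.91  0.44] F [-15.6   1.9   5. ] w -0.003
```

The tip meets the stop at 15.6 N. I retreat outward along −kx and check.

```bash
python3 shift.py '[{"xyz": [-0.017, 0, -0.011]}, {"xyz": [-0.041, 0, -0.028]}, {"xyz": [-0.074, 0, -0.051]}, {"xyz": [-0.099, 0, -0.067]}, {"xyz": [-0.099, 0, -0.1]}, {"xyz": [-0.099, 0, -0.13]}, {"xyz": [-0.099, 0, -0.16]}, {"xyz": [-0.099, 0, -0.16]}]'; python3 - <<'E'
from lat import *
p,d=eyes.snapshot("side");im=p[100:310,180:460];cv2.imwrite("pics/end6.png",cv2.resize(im,(800,600))[:,:,::-1])
W=cloud("side",d).reshape(-1,3);A=np.c_[(W[:,:2]-c)@kx,(W[:,:2]-c)@ky,W[:,2]]
L=A[(abs(A[:,1])<.018)&(A[:,0]<-.1)&(A[:,0]>-.2)&(A[:,2]>.02)&(A[:,2]<.17)]
for z in np.arange(.05,.17,.01):
    t=L[abs(L[:,2]-z)<.005]
    if len(t):print(round(z,2),len(t),np.median(t[:,0]).round(4))
for x in (-.08,0,.08):
    t=A[(abs(A[:,0]-x)<.01)&(A[:,1]>-.12)&(A[:,1]<-.08)&(A[:,2]>.16)];print("lid",x,np.median(t[:,2]).round(4))
E
```

```text
t: 24.1
ee_pos: [0.3839, -0.0999, 0.1588]
eef_rot: [0.784, 0.546, 0.244, -0.167]
wrist_force: [0.9, -1.1, 0.6]
width: -0.002
gripper_force: 0.0
k [-0.2948 -0.0024  0.1588] R in kiln [[0.826, -0.003, 0.564], [0.0, -1.0, -0.005], [0.564, 0.004, -0.826]] q [-0.21 -0.03  0.84  2.16 -0.59  1.24  0.54] F [-0.7 -1.2  0.6] w -0.002
0.05 5 -0.1003
0.06 37 -0.1274
0.07 49 -0.121
0.08 12 -0.1158
0.09 5 -0.1155
0.1 6 -0.1154
0.11 8 -0.1154
0.12 6 -0.1156
0.13 9 -0.1156
0.14 37 -0.1124
0.15 17 -0.1025
0.16 5 -0.1109
lid -0.08 0.2133
lid 0 0.2133
lid 0.08 0.2151
```

View pics/end6.png

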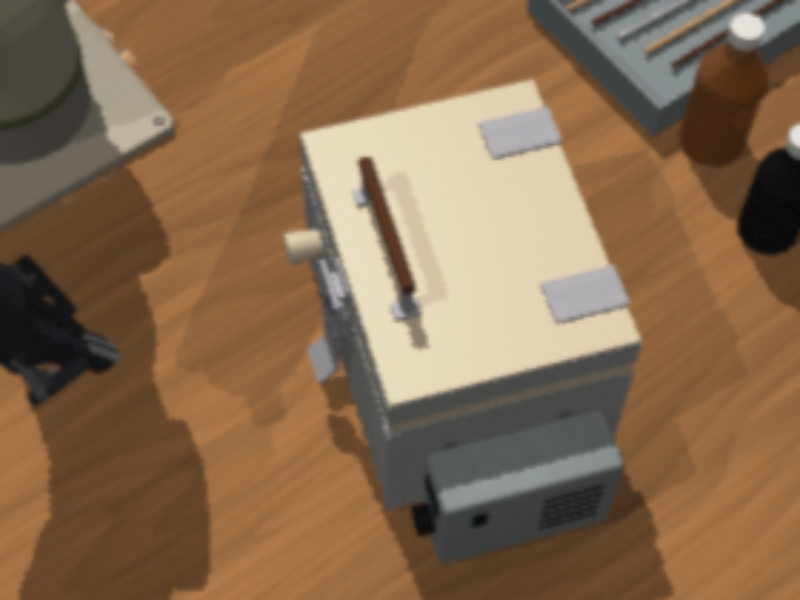

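The lever is flat: its face is vertical at x = −0.1155 over z 0.08–0.13, with the flare at (322,358). The lid is level and shut, and the gripper is clear at the left. Handing in.

```bash
python3 shift.py '[{}, {}, {}]' && python3 -c "
from rig import bot, eyes, read_state
print(bot.close_job())"
```

```text
t: 24.45
ee_pos: [0.3824, -0.097, 0.1554]
eef_rot: [0.784, 0.546, 0.241, -0.17]
wrist_force: [-0.2, 0.5, 0.4]
width: -0.001
gripper_force: 0.0
the job is handed in; nothing more can be done
None
```

The job is handed in at 24.5 s, no verdict shown: the cup was set upright at mid-shelf (within about 5 mm when last seen), the lid was lowered in the grip until shut, the latch was pushed down flat, and the gripper brushed the lid's edge once (about 22 N) on the first try for the handle.

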